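Swing the sample plate home on the autosampler deck

ROBOT

A 6-joint arm with a two-finger parallel gripper is mounted at the origin on the work surface. World frame = base frame: x ahead of the robot, y to its left, z up, the work surface at z = 0. Lengths are in m, angles in rad, forces in N, time in s.
With the tool pointing down it reaches from about 0.35 to 0.975 m from the base axis. Payload 4.9 kg.
Tool frame: the origin (TCP) lies midway between the tips of the shut fingers; the grasp point (between the pads) lies 19 mm behind it; z points along the fingers, y is the direction in which the jaws open and shut (so a half turn about z gives the same grasp; the last joint's range is limited). The gripper opens to 85 mm and grips with 20 to 120 N. Pads are 22 mm wide; open, the fingers measure 114 mm over their backs; the gripper's body (76 mm by 85 mm) begins 54 mm behind the grasp point. The pads swing forward as they close: fully open they stand 13 mm farther back than shut.
Start: joints at [-1.412, 0.053, 1.613, -0, 1.476, -0.119], TCP at [0.171, -0.601, 0.231] pointing down, gripper open.
Joint ranges: [-3.01, 3.01], [-1.01, 2.22], [0.06, 2.58], [-1.02, 4.17], [0.09, 2.62], [-3.14, 3.14]. Speed limits (rad/s): [2.57, 2.57, 3.14, 3.14, 3.14, 3.14].

INTERFACE

Orientations are given as a unit quaternion [w, x, y, z].
In Python, from plant import state, grab_frame, camera_params, job_done, boxes_of gives the robot as it stands.
- The arm moves only by the tool step_arm, never from a script. Its argument "steps" is a list of rows, each a list of 4 numbers: the shift along the tool's x, y, z in mm, then the turn about the tool's z in degrees. A call has 1 to 8 rows; each row shifts and turns the pose as measured when the row begins, along the tool's axes as they then stand; what a row does not reach is not made up. A row lasts 1/10 s, in which the tool goes at most 50 mm and 8.59 degrees, less where a joint would pass 70% of its speed; a pose out of reach is approached as far as the arm can. A call is refused whole if a number of a shift passes 50 or a number of a turn 8.59, either way. A call with a gripper value outside its range is refused whole. "claw" is the opening in per cent of the stroke, from 0 (shut) to 100 (fully open), set as the call begins (left out, the last holds). The fingers move at their own pace and stop on an object; the grip force is fixed at half the most. Time passes only in rows, so rows that do not move let the fingers close. It gives the time, the measured TCP pose, the force and the opening at its end, in the units of the state.
- state(): the state, without advancing time (a new reading comes with each control period).
- grab_frame(name): name is "side" or "top"; returns (picture, depth): 384x512x3 uint8, red, green, blue; 384x512 float32, m along the optical axis (not along the pixel's ray), 0 where there is no reading.
- camera_params(name): a dict with "mtx" (3x3 intrinsics, pixels), "extrinsics" (4x4, takes a point from camera to world coordinates). Camera axes: x right, y down, z forward; pixel columns grow to the right and rows downward; lengths in m; the calibration is good to about 2 mm. A picture is of the moment at which its call begins. camera_params takes no time and is no camera call.
- job_done(): hands the job in, once; it reports no verdict.
Trained networks look in the newest picture that a camera, given by its name, has taken for a name from the list of things; names that differ only in an ending like _2 or _b are one class to them, and where a whole thing is asked for, a point or a joint stands for the part that bears it (a point fixed in the world has none). Each returns a list of dicts, best first, with "p" (0 to 1); they miss things now and then, are a little off and sometimes report something else, mostly with a low value. They report only what shows in the picture. A call takes as long as a camera call. They do not tell look-alikes from the thing itself.
- boxes_of(camera, label): "box" ([left, top, width, height] in pixels, round what is visible of it).
The state is a dict: "time": time; "joint_pos": joint angles; "joint_vel": joint speeds; "joint_efforts": joint torques, N m; "tool_pos": TCP position; "tool_rot": TCP orientation; "contact_force": force on the tool from outside, world axes, zero at the start; "ft_torque": the same for the moment, N m; "gripper_width": opening from 0.0 (shut) to 1.0 (fully open).
Only numpy, scipy, OpenCV 4.12 (cv2) and the standard library are available. Lean on these libraries where they do the work, as an engineer would, in place of code of your own. Each camera call takes 0.05 s, during which the arm holds its last target. There are 200 camera calls.

TASK

The notched aluminium sample plate lies askew on the autosampler's loading deck. Without lifting it, push it by its orange-dotted corner notch (shut fingertips fit inside) until the blue-dotted notch at the opposite corner bears on the brass peg; then, keeping that corner bearing on the peg, push the orange-dotted corner round so that the plate turns about the peg until its long side comes home on the screw of the blue stop (how far the screw sticks out varies), and press it there with a steady push of about 10 N for a second. Never load the peg or the stop with more than 22 N, leave everything else where it stands, and let go with the plate lying home.

Things in the scene. Friction and masses are not known exactly. Their poses are not given: they have to be found in the camera images.
- deck: fixed loading deck, white slab with grey top, 14 mm thick, on the bench; position and yaw vary. Origin at its underside (z = 0); it spans x -135..135, y -145..185 mm. +x looks towards the stop, away from the robot. With the plate home, the plate's axes lie within 0.06 rad of the deck's (as the stop screw is set) and its centre is about over the deck's origin
- plate: loose aluminium plate with black well caps, 86 (x) by 128 (y) by 16 mm high, 0.4-0.8 kg; sliding friction 2-5.5 N. 24 by 24 mm notches cut through its +x+y corner (blue dot, for the peg) and -x-y corner (orange dot, for pushing). Origin: centre of underside. Starts 0.52-0.6 rad clockwise (from above) of home, blue notch 15-50 mm short of the peg towards the robot
- plate_peg_notch (a point): point on the plate at (27, 48, 8) mm from its origin: where the peg's axis lies when the 16 mm peg touches both walls of the blue-dotted notch (8 mm from each wall); the axes are the plate's
- plate_push_notch (a point): point on the plate at (-19, -40, 8) mm from its origin, half-way up: the inner corner line of the orange-dotted notch. One notch wall faces the plate's -x (push it to turn the plate), the other faces its -y (push it towards the peg); each is 24 mm long and 16 mm high; the axes are the plate's
- peg: upright brass peg on the deck, 16 mm diameter, 24 mm high, at (27, 48) mm from the deck's origin: a sleeve that turns freely on a fixed pin, so the notch walls roll on it without drag. Origin: on its axis, at the deck's top (its yaw means nothing)
- peg_axis (a point): point on the brass peg's axis at the level of the deck's top
- stop: fixed blue stop block on the deck, 14 (x) by 30 (y) by 22 mm high, with a rigid round steel stop screw, 14 mm diameter, axis 8 mm above the deck, sticking out of its flat face towards the deck's -x, by 3 to 13 mm: each time set differently and not measured, so feel for it. Origin: middle of the face's lower edge, at (52, -52) mm from the deck's origin. The plate's long +x side comes to bear on the screw's end
- vial_a: bystander: small amber vial with a blue cap, 15 mm diameter, 34 mm high, standing on the deck's right part; origin at the centre of its underside
- vial_b: bystander: small amber vial with a red cap, 15 mm diameter, 34 mm high, standing on the deck's right part; origin at the centre of its underside
- solvent: bystander: amber solvent bottle, 86 mm diameter, 190 mm high, standing on the bench; origin at the centre of its underside
- beaker: bystander: glass beaker, 70 mm diameter, 85 mm high; origin at the centre of its underside
- tipbox: bystander: yellow pipette tip box, 85 by 120 by 60 mm; origin at the centre of its underside
- driver: bystander: red-handled screwdriver, 170 mm long, lying on the bench
- jar: bystander: white jar, 60 mm diameter, 70 mm high; origin at the centre of its underside
Not all that is in view belongs to the job. Of the things that look like the plate, the smallest one is meant.

How it is judged:
By the outcome, as a careful person would: the job done as asked, in the order asked, and still so for the second after the job is handed in, with the robot touching nothing.
It also fails if it takes over 64 s, if anything falls off the work surface, if the arm or the gripper's body presses on something with over 40 N, if the wrist force passes 120 N, or if a joint passes its speed limit or range.

## Working session

There is one attempt and no reset: what is moved stays moved. The work goes in short steps, Python scripts to look and compute and a tool call to move; the robot and the scene stay as the last step left them, time stands still between calls to the robot, and variables do not carry over. Pictures are saved under pics/ and viewed, about 8 in all and at most 12, crops included, and the job is handed in when it is done.

Besides the shell and the picture viewer there is one more tool, called after "Emit:" as a command line: name --pt "numbers of a row" for each row, then --argument value for the rest. step_arm: Moves the arm, as the interface text tells. Its arguments: {"type":"object","properties":{"steps":{"type":"array"},"claw":{"type":"number"}},"required":["steps"]}

```bash
ls; mkdir -p pics
python3 - <<'E'
from plant import *
import cv2,numpy as np
print(state())
for n in("top","side"):
    im,d=grab_frame(n); cv2.imwrite(f"pics/{n}0.png",im[:,:,::-1]); np.save(f"pics/{n}0.npy",d)
    p=camera_params(n); print(n,p)
    for l in("plate","peg","stop","deck"): print(l,boxes_of(n,l))
E
```

```text
pics
{'time': 0.0, 'joint_pos': array([-1.41198559e+00,  5.33356042e-02,  1.61433577e+00,  5.70169786e-06,
        1.47598332e+00, -1.19005918e-01]), 'joint_vel': array([-1.60476361e-03,  2.77603426e-03,  1.10876477e-03,  2.45223683e-04,
        9.84454434e-04,  7.69316162e-05]), 'joint_efforts': array([ 7.10850218e-04, -3.93672359e+01, -3.70180607e+01, -1.14788912e-05,
        7.00141987e-03, -4.70351139e-06]), 'tool_pos': array([ 0.1713075 , -0.60040327,  0.23005124]), 'tool_rot': array([-1.03087239e-03,  9.90367253e-01,  1.38461697e-01, -1.76812277e-05]), 'contact_force': array([-0.49604426,  0.55623611,  0.58637599]), 'ft_torque': array([-0.00021577, -0.02933805, -0.0592742 ]), 'gripper_width': 0.9987221907435336}
top {'mtx': array([[412.29299135,   0.        , 252.43830669],
       [  0.        , 412.29299135, 194.40666464],
       [  0.        ,   0.        ,   1.        ]]), 'extrinsics': array([[ 2.19676469e-02, -9.74586840e-01,  2.22930288e-01,
         3.14728793e-01],
       [-9.99758284e-01, -2.12155200e-02,  5.76848660e-03,
         3.33573648e-03],
       [-8.92309155e-
[... 552 characters left out ...]
,   0.        ,   1.        ]]), 'extrinsics': array([[-0.92730084, -0.28105701,  0.2472248 ,  0.3339225 ],
       [-0.37405861,  0.67125437, -0.63992009,  0.61125007],
       [ 0.0139033 , -0.68587501, -0.72758654,  0.72840157],
       [ 0.        ,  0.        ,  0.        ,  1.        ]])}
plate [{'box': [301.1, 151.6, 74.8, 48.7], 'p': 0.85}, {'box': [279.0, 226.3, 78.6, 74.8], 'p': 0.72}, {'box': [217.0, 191.3, 48.0, 44.0], 'p': 0.65}]
peg [{'box': [166.9, 296.0, 38.4, 50.4], 'p': 0.6}, {'box': [203.5, 207.4, 1.6, 10.3], 'p': 0.39}]
stop [{'box': [205.3, 176.3, 12.0, 13.9], 'p': 0.58}]
deck [{'box': [140.9, 159.8, 148.3, 120.6], 'p': 0.68}, {'box': [213.2, 190.3, 51.2, 44.2], 'p': 0.49}]
```

View pics/top0.png

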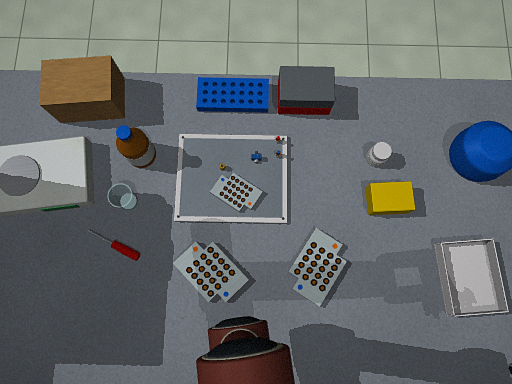

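View pics/side0.png

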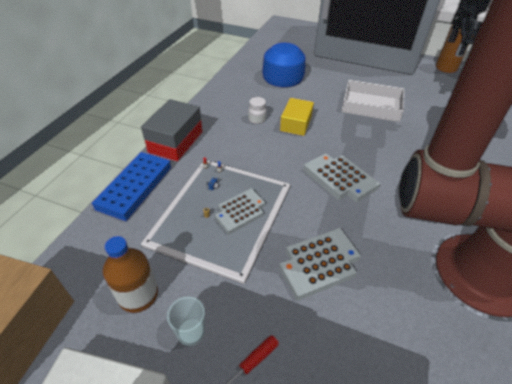

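The top view shows three look-alikes: the plate on the deck (237,191) and larger ones on the bench at (211,270) and (318,267). The smallest, on the deck, is the one meant. The peg is near (222,166), the stop near (256,156), and the vials near (278,140) and (278,153). Next is one close crop to check this choice, along with a deck fit.

```bash
cat > h.py <<'E'
import numpy as np,cv2
from plant import *
def ray(n,u,v,z):
    p=camera_params(n);K=p["mtx"];T=p["extrinsics"]
    d=T[:3,:3]@np.linalg.inv(K)@np.array([u,v,1.]);o=T[:3,3]
    return o+d*(z-o[2])/d[2]
def proj(n,P):
    p=camera_params(n);K=p["mtx"];T=np.linalg.inv(p["extrinsics"])
    c=T[:3,:3]@np.asarray(P,float)+T[:3,3];q=K@c;return q[:2]/q[2]
def crop(n,im,u0,v0,w,h,s,f):
    c=cv2.resize(im[v0:v0+h,u0:u0+w,::-1],None,fx=s,fy=s,interpolation=cv2.INTER_CUBIC);cv2.imwrite(f,c)
E
python3 - <<'E'
from h import *
im=cv2.imread("pics/top0.png")[:,:,::-1]
crop("top",im,170,125,125,104,6,"pics/c1.png")
im=cv2.imread("pics/side0.png")[:,:,::-1]
crop("side",im,140,150,155,132,5,"pics/c2.png")
E
```

```text
(no output)
```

View pics/c1.png

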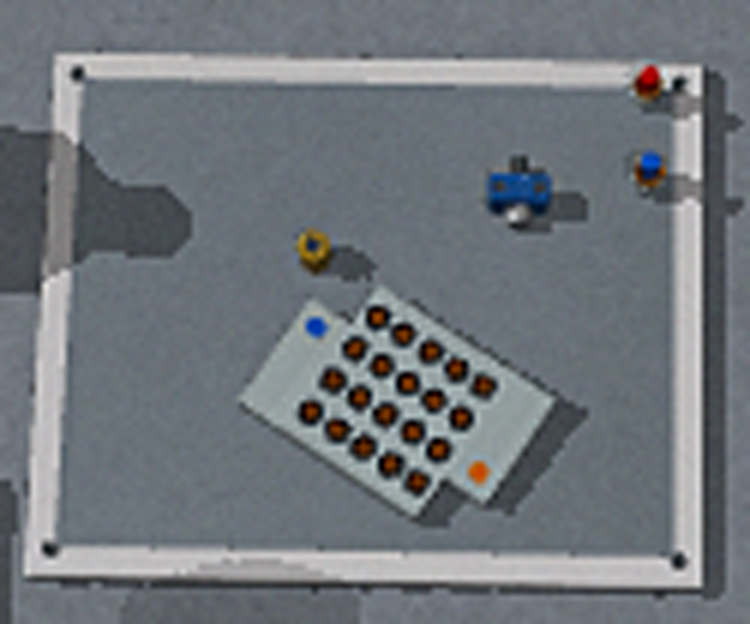

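View pics/c2.png

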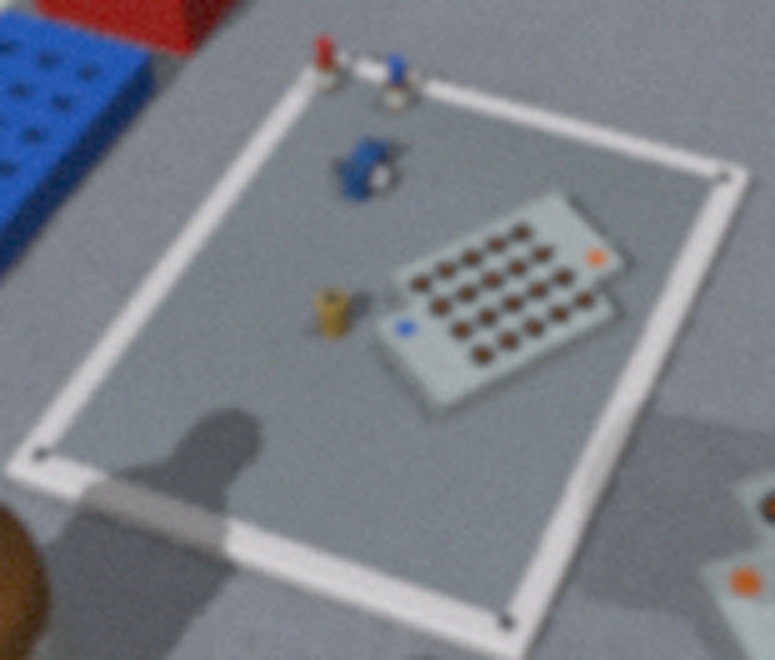

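The crop confirms the choice. The top face's peg-notch mouth lies at crop (316,300)–(378,285), the push-notch mouth at (418,517)–(487,507), the peg top at (314,243) and the stop at (518,185). I'll fit the poses from these points.

```bash
cat > fit.py <<'E'
from h import *
from scipy.optimize import least_squares
def R(a): return np.array([[np.cos(a),-np.sin(a)],[np.sin(a),np.cos(a)]])
def fit2(L,W):
    f=lambda p:((np.array(L)@R(p[2]).T+p[:2])-np.array(W)).ravel()
    s=least_squares(f,[W[0][0],W[0][1],0]);return s.x,s.fun.reshape(-1,2)
def px(c,u0,v0,s): return u0+(c[0]+.5)/s-.5, v0+(c[1]+.5)/s-.5
E
python3 - <<'E'
from fit import *
np.set_printoptions(precision=1,suppress=True)
T=("top",170,125,6);S=("side",140,150,5)
plate=[(-43,64),(43,-64),(43,40),(19,64),(-43,-40),(-19,-64)]
pts={T:[(238,402),(556,400),(378,285),(316,300),(418,517),(487,507)],S:[(440,405),(555,190),(398,275),(378,325),(615,305),(628,262)]}
deck=[(135,185),(135,-145),(-135,-145),(-135,185)]
dp={T:[(55,55),(703,66),(703,575),(28,568)],S:[(8,467),(316,60),(748,172),(518,642)]}
for C in(T,S):
    W=[ray(C[0],*px(c,*C[1:]),.030)[:2]*1e3 for c in pts[C]];x,r=fit2(plate,W);print("plate",x,x[2]*57.3,r.ravel())
    W=[ray(C[0],*px(c,*C[1:]),.014)[:2]*1e3 for c in dp[C]];x,r=fit2(deck,W);print("deck",x,x[2]*57.3,r.ravel())
    pe=R(x[2])@[27,48]+x[:2];print("peg from deck",pe)
print("peg top",ray("top",*px((314,243),*T[1:]),.038)*1e3, ray("side",*px((334,296),*S[1:]),.038)*1e3)
print("stop top", ray("top",*px((519,188),*T[1:]),.036)*1e3)
E
```

```text
plate [589.   58.2  -0.6] -32.390132162819135 [ 0.1 -0.6 -0.2 -0.9 -0.4 -1.1  0.5  2.  -0.9  0.4  0.9  0.2]
deck [639.   53.3   0. ] 0.43645015825619343 [ 3.4  0.8  4.7 -0.8 -4.6 -2.  -3.5  2. ]
peg from deck [665.6 101.5]
plate [588.7  59.5  -0.6] -31.88582947722169 [-2.  -1.3 -0.9 -0.1  2.9  0.6  0.6 -0.4 -1.9  2.2  1.4 -0.9]
deck [637.3  57.7   0. ] 0.6885832205065358 [ 1.5  4.4  4.8 -9.5 -0.4 -2.6 -5.9  7.7]
peg from deck [663.7 106.1]
peg top [665.4 101.4  38. ] [663.4 101.5  38. ]
stop top [696.4   2.   36. ]
```

Emit:
step_arm --pt "0 0 0 8.5" --pt "0 0 0 8.5" --pt "0 0 0 8.5" --pt "0 0 0 8.5" --pt "0 0 0 8.5" --pt "0 0 0 5.5" --claw 0

```text
time: 1.1
tool_pos: [0.1714, -0.6011, 0.2315]
tool_rot: [0.0, 0.959, -0.285, 0.0]
contact_force: [0.1, -0.5, -0.3]
gripper_width: 0.005
```

```bash
cat > g.py <<'E'
from fit import *
from scipy.spatial.transform import Rotation as Ro
np.set_printoptions(precision=2,suppress=True)
def st():
    s=state();q=s["tool_rot"];M=Ro.from_quat([q[1],q[2],q[3],q[0]]).as_matrix()
    psi=np.arctan2(M[1,0],M[0,0]);p=s["tool_pos"]*1e3
    print("t",round(s["time"],2),"p",p,"psi",round(psi,4),"tilt",M[:,2],"F",s["contact_force"],"Ftool",M.T@s["contact_force"],"w",round(s["gripper_width"],3),"q",s["joint_pos"])
    return s,p,M,psi
def go(tgt):
    s,p,M,psi=st();print("tool shift",M.T@(np.array(tgt)-p));return p,M,psi
E
python3 - <<'E'
from g import *
c=R(-.56)@[-42,-63]+[589,58.8];print(c)
go([c[0],c[1],130])
E
```

```text
[519.95  27.73]
t 1.1 p [ 171.41 -601.06  231.48] psi -0.5777 tilt [ 0. -0. -1.] F [ 0.12 -0.52 -0.28] Ftool [0.38 0.37 0.28] w 0.005 q [-1.41  0.05  1.61 -0.    1.48  0.74]
tool shift [ -51.43 -717.11  101.32]
```

Emit:
step_arm --pt "-4 -48 0 0" --pt "-4 -48 0 0" --pt "-4 -48 0 0" --pt "-4 -48 0 0" --pt "-4 -48 0 0" --pt "-4 -48 0 0" --pt "-4 -48 0 0" --pt "-4 -48 0 0"

```text
time: 1.9
tool_pos: [0.3587, -0.2559, 0.231]
tool_rot: [0.001, 0.957, -0.292, 0.002]
contact_force: [0.9, -0.5, 0.3]
gripper_width: -0.004
```

Emit:
step_arm --pt "-4 -46 4 0" --pt "-4 -46 4 0" --pt "-4 -46 6 0" --pt "-4 -46 6 0" --pt "-4 -46 10 0" --pt "-4 -46 15 0" --pt "0 -30 20 0" --pt "0 0 0 0"

```text
time: 2.7
tool_pos: [0.5168, 0.0274, 0.1682]
tool_rot: [0.001, 0.958, -0.288, 0.008]
contact_force: [-1.3, 0.5, 0.2]
gripper_width: 0.004
```

Run:
```python
from g import *
go([520,27.7,60])
```

```text
t 2.7 p [516.77  27.4  168.18] psi -0.5846 tilt [ 0.01 -0.01 -1.  ] F [-1.26  0.48  0.17] Ftool [-1.31  0.3  -0.19] w 0.004 q [-0.09 -0.17  1.93 -0.01  1.36  2.07]
tool shift [  0.74  -1.79 108.22]
```

Emit:
step_arm --pt "2 -1 40 -0.7" --pt "0 0 40 -0.7" --pt "0 0 25 0" --pt "0 0 0 0"

```text
time: 3.1
tool_pos: [0.5235, 0.0256, 0.0644]
tool_rot: [0.001, 0.961, -0.275, 0.012]
contact_force: [-1.3, -0.1, -0.5]
gripper_width: 0.001
```

Run:
```python
from g import *
go([520,27.7,20])
im,d=grab_frame("top");crop("top",im,180,145,100,80,7,"pics/c3.png")
im,d=grab_frame("side");crop("side",im,190,160,110,80,7,"pics/c4.png")
```

```text
t 3.1 p [523.46  25.59  64.36] psi -0.5569 tilt [ 0.02 -0.01 -1.  ] F [-1.33 -0.12 -0.5 ] Ftool [-1.07  0.81  0.47] w 0.001 q [-0.09 -0.04  2.   -0.01  1.16  2.04]
tool shift [-5.08  0.2  44.25]
```

View pics/c4.png

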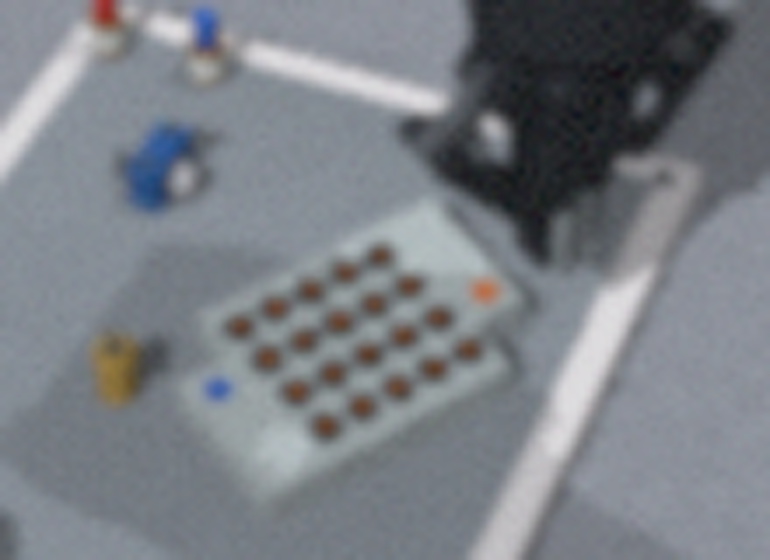

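The side crop shows the shut tip at (545,250), hovering outside the orange notch with its mouth at about (515,330). The plate and peg are unchanged. Now I'll descend.

Emit:
step_arm --pt "-3 0 20 0" --pt "-2 0 14 0" --pt "0 0 5 0" --pt "0 0 3 0" --pt "0 0 0 0"

```text
time: 3.7
tool_pos: [0.5309, 0.0258, 0.0353]
tool_rot: [-0.001, 0.961, -0.276, 0.024]
contact_force: [0.8, 0.2, -0.1]
gripper_width: 0.0
```

Run:
```python
from g import *
s,p,M,psi=st()
print("local plate", R(-.56).T@(p[:2]-[589,58.8]))
```

```text
t 3.7 p [530.92  25.76  35.25] psi -0.559 tilt [ 0.05 -0.01 -1.  ] F [ 0.8   0.23 -0.11] Ftool [ 0.55 -0.62  0.15] w 0.0 q [-0.09  0.01  2.01 -0.01  1.08  2.05]
local plate [-31.66 -58.84]
```

Emit:
step_arm --pt "-5 4 0 0" --pt "-5 0 0 0" --pt "-3 0 0 0" --pt "0 0 0 0" --pt "0 0 0 0"

```text
time: 4.2
tool_pos: [0.518, 0.0295, 0.0369]
tool_rot: [-0.001, 0.961, -0.276, 0.026]
contact_force: [-0.1, -0.0, -0.3]
gripper_width: -0.003
```

Run:
```python
from g import *
s,p,M,psi=st()
print("local plate", R(-.56).T@(p[:2]-[589,58.8]))
```

```text
t 4.2 p [518.    29.52  36.86] psi -0.5589 tilt [ 0.05 -0.01 -1.  ] F [-0.1  -0.   -0.33] Ftool [-0.1   0.06  0.32] w -0.003 q [-0.08 -0.02  2.04 -0.01  1.08  2.05]
local plate [-44.6  -62.53]
```

Emit:
step_arm --pt "-0.5 0 4 0" --pt "-0.5 0 4 0" --pt "-0.5 0 4 0" --pt "-0.5 0 4 0" --pt "0 0 0 0"

```text
time: 4.7
tool_pos: [0.5169, 0.0305, 0.019]
tool_rot: [-0.001, 0.961, -0.276, 0.025]
contact_force: [-0.1, -0.2, -0.2]
gripper_width: 0.001
```

Run:
```python
from g import *
s,p,M,psi=st()
print("local plate", R(-.56).T@(p[:2]-[589,58.8]))
```

```text
t 4.7 p [516.89  30.46  19.  ] psi -0.5588 tilt [ 0.05 -0.01 -1.  ] F [-0.06 -0.18 -0.23] Ftool [0.04 0.19 0.23] w 0.001 q [-0.08  0.    2.05 -0.01  1.04  2.05]
local plate [-46.04 -62.32]
```

Emit:
step_arm --pt "4 0 0 0" --pt "4 0 0 0" --pt "4 -2 0 0" --pt "0 -3 0 0" --pt "0 -2 0 0" --pt "0 0 0 0"

```text
time: 5.3
tool_pos: [0.5328, 0.0297, 0.0201]
tool_rot: [-0.001, 0.961, -0.276, 0.026]
contact_force: [0.0, -0.3, 1.2]
gripper_width: 0.002
```

Run:
```python
from g import *
s,p,M,psi=st()
print("local plate", R(-.56).T@(p[:2]-[589,58.8]))
```

```text
t 5.3 p [532.85  29.73  20.08] psi -0.5592 tilt [ 0.05 -0.01 -1.  ] F [ 0.   -0.28  1.16] Ftool [ 0.21  0.22 -1.16] w 0.002 q [-0.08  0.04  2.01 -0.01  1.04  2.05]
local plate [-32.13 -54.46]
```

Emit:
step_arm --pt "0 -2 0 0" --pt "0 -2 0.5 0"

```text
time: 5.5
tool_pos: [0.5347, 0.0328, 0.0198]
tool_rot: [-0.0, 0.961, -0.275, 0.025]
contact_force: [-3.9, -4.8, 6.3]
gripper_width: 0.005
```

Emit:
step_arm --pt "0 -2 0.5 0"

```text
time: 5.6
tool_pos: [0.5354, 0.0339, 0.0198]
tool_rot: [0.001, 0.961, -0.275, 0.025]
contact_force: [-5.0, -3.4, 8.8]
gripper_width: 0.0
```

Emit:
step_arm --pt "0 -2 0 0"

```text
time: 5.7
tool_pos: [0.5359, 0.0351, 0.02]
tool_rot: [0.002, 0.961, -0.275, 0.024]
contact_force: [-2.6, -2.5, 2.5]
gripper_width: 0.001
```

Emit:
step_arm --pt "2 0 0 0"

```text
time: 5.8
tool_pos: [0.5369, 0.0345, 0.02]
tool_rot: [0.002, 0.961, -0.275, 0.023]
contact_force: [-3.3, 0.7, 3.0]
gripper_width: -0.002
```

Run:
```python
from g import *
s,p,M,psi=st()
print("local plate", R(-.56).T@(p[:2]-[589,58.8]))
```

```text
t 5.8 p [536.89  34.5   19.98] psi -0.5573 tilt [ 0.04 -0.02 -1.  ] F [-3.27  0.75  3.05] Ftool [-3.03  1.07 -3.2 ] w -0.002 q [-0.07  0.05  1.99 -0.02  1.05  2.07]
local plate [-31.25 -48.27]
```

Emit:
step_arm --pt "0.9 -1.8 -0.5 0" --pt "0.9 -1.8 0 0" --pt "1.4 -2.6 0 0" --pt "1.4 -2.6 0 0"

```text
time: 6.2
tool_pos: [0.544, 0.0389, 0.02]
tool_rot: [0.003, 0.961, -0.275, 0.021]
contact_force: [-2.5, -2.5, 2.4]
gripper_width: -0.003
```

Run:
```python
from g import *
s,p,M,psi=st()
print("local plate", R(-.56).T@(p[:2]-[589,58.8]))
```

```text
t 6.2 p [543.99  38.9   20.  ] psi -0.5571 tilt [ 0.04 -0.02 -1.  ] F [-2.52 -2.53  2.42] Ftool [-0.7   3.47 -2.47] w -0.003 q [-0.06  0.07  1.97 -0.02  1.06  2.08]
local plate [-27.56 -40.76]
```

Emit:
step_arm --pt "1.6 -2.6 0 0" --pt "1.6 -2.6 0 0" --pt "1.6 -2.6 0 0" --pt "1.6 -2.6 0 0" --pt "0.9 -1.8 0 0"

```text
time: 6.7
tool_pos: [0.5573, 0.0459, 0.02]
tool_rot: [0.004, 0.961, -0.275, 0.02]
contact_force: [-3.8, -1.1, 2.8]
gripper_width: -0.0
```

Run:
```python
from g import *
s,p,M,psi=st()
print("local plate", R(-.56).T@(p[:2]-[589,58.8]))
im,d=grab_frame("top");crop("top",im,190,145,90,75,8,"pics/c5.png")
im,d=grab_frame("side");crop("side",im,190,160,110,80,7,"pics/c6.png")
a=cv2.imread("pics/c5.png");b=cv2.imread("pics/c6.png")
```

```text
t 6.7 p [557.35  45.88  20.02] psi -0.5569 tilt [ 0.04 -0.02 -1.  ] F [-3.78 -1.09  2.78] Ftool [-2.51  2.91 -2.89] w -0.0 q [-0.04  0.11  1.94 -0.02  1.06  2.09]
local plate [-19.95 -27.76]
```

View pics/c5.png

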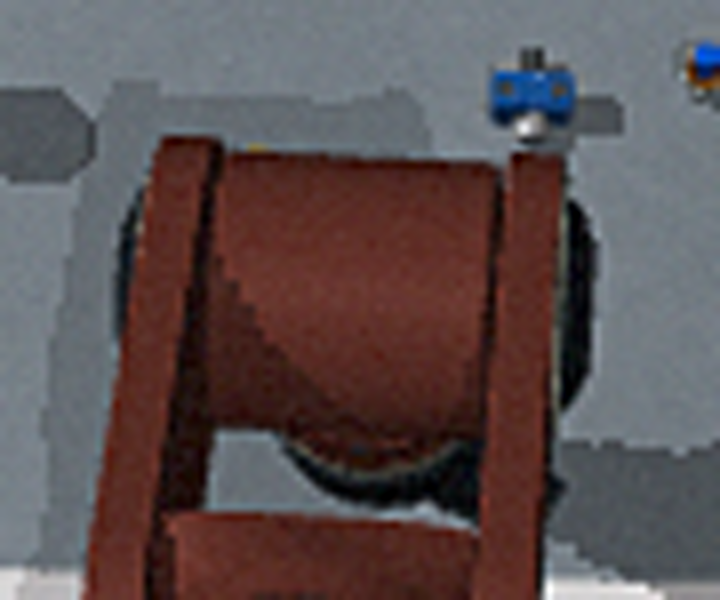

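The top view is blocked by the arm, so I'll use the side crop.

View pics/c6.png

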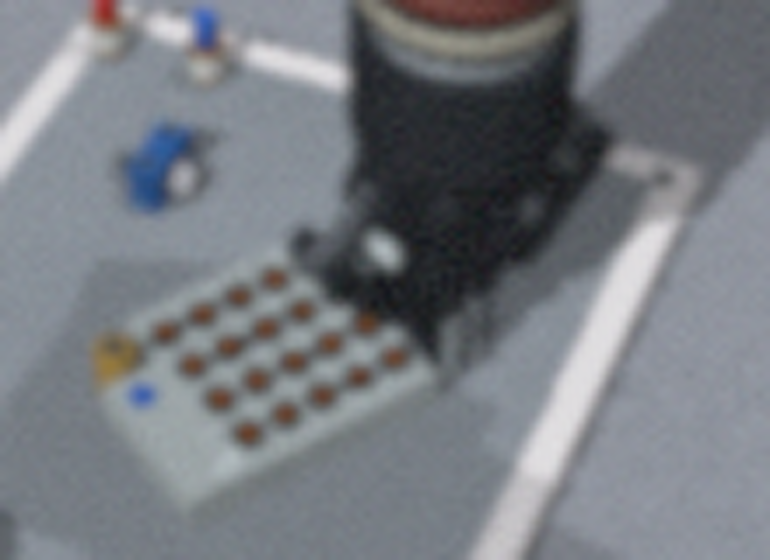

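The peg now sits inside the blue notch at (117,360) and the plate has slid almost without turning. I'll work out the displacement from the well caps.

Run:
```python
from g import *
S=("side",190,160,7)
f=lambda L:np.array([ray("side",*px(c,*S[1:]),.030)[:2]*1e3 for c in L])
A=f([(238,327),(275,306),(310,290),(344,272),(325,428),(363,405),(397,388),(433,370),(468,350)])
B=f([(165,333),(202,315),(238,297),(275,279),(248,434),(286,415),(324,397),(360,378),(397,357)])
x,r=fit2(A-[589,58.8],B);print(x,r.std())
pc=x[:2];yaw=-.56+x[2];print("plate",pc,yaw)
n=R(yaw)@[27,48]+pc;print("notch pt",n,"to peg local",R(yaw).T@(np.array([664.8,101.4])-n))
print("push corner",R(yaw)@[-19,-40]+pc, "tool local", R(yaw).T@(np.array([557.35,45.88])-pc))
```

```text
[611.91  72.35  -0.01] 0.5312416724615329
plate [611.91  72.35] -0.5672746286465001
notch pt [660.48  98.32] to peg local [1.99 4.92]
push corner [574.4   48.82] tool local [-31.79 -51.64]
```

Emit:
step_arm --pt "0.8 -1.8 0 0" --pt "0.8 -1.8 0 0"

```text
time: 7.0
tool_pos: [0.5605, 0.0481, 0.02]
tool_rot: [0.004, 0.961, -0.275, 0.02]
contact_force: [-4.9, -3.3, 3.1]
gripper_width: -0.004
```

Emit:
step_arm --pt "0.7 -1.8 0 0" --pt "0.7 -1.8 0 0"

```text
time: 7.2
tool_pos: [0.5614, 0.049, 0.0199]
tool_rot: [0.007, 0.962, -0.274, 0.017]
contact_force: [-11.7, -8.0, 10.7]
gripper_width: -0.001
```

Emit:
step_arm --pt "0.7 -1.5 0 0" --pt "0.7 -1.5 0 0"

```text
time: 7.4
tool_pos: [0.5613, 0.0488, 0.02]
tool_rot: [0.01, 0.962, -0.273, 0.013]
contact_force: [-9.5, -5.4, 8.6]
gripper_width: 0.001
```

Run:
```python
from g import *
s,p,M,psi=st()
```

```text
t 7.4 p [561.27  48.82  20.03] psi -0.5539 tilt [ 0.02 -0.03 -1.  ] F [-9.54 -5.41  8.61] Ftool [-4.99  9.73 -8.65] w 0.001 q [-0.03  0.13  1.92 -0.03  1.08  2.11]
```

Emit:
step_arm --pt "3.0 0.3 0 -1.4" --pt "3.2 0.3 0 -1.4"

```text
time: 7.6
tool_pos: [0.5626, 0.0463, 0.0201]
tool_rot: [0.011, 0.968, -0.249, 0.008]
contact_force: [-12.5, 0.2, 10.2]
gripper_width: -0.001
```

```bash
cat > r.py <<'E'
from g import *
P=np.array([664.8,101.4])
s,p,M,psi=st()
d=p[:2]-P
# plate-turn estimate from the TCP's bearing about the peg
print("r",np.hypot(*d),"turned",np.arctan2(d[1],d[0])-np.arctan2(48.85-P[1],561.35-P[0]),"tool turned",psi+.5539,"push in plate axes",-s["contact_force"][:2]@M[:2,0],s["contact_force"][:2]@M[:2,1])
E
python3 r.py
```

```text
t 7.6 p [562.59  46.28  20.06] psi -0.504 tilt [ 0.01 -0.02 -1.  ] F [-12.51   0.16  10.18] Ftool [-10.83   6.08 -10.3 ] w -0.001 q [-0.04  0.13  1.91 -0.03  1.09  2.05]
r 116.12616910093338 turned 0.024553906315324614 tool turned 0.049945271511168565 push in plate axes 11.032962422664319 5.900478507178785
```

Emit:
step_arm --pt "3.2 0.6 -0.5 -0.8" --pt "3.2 0.6 -0.3 -0.8"

```text
time: 7.8
tool_pos: [0.5643, 0.0432, 0.0202]
tool_rot: [0.011, 0.972, -0.235, 0.003]
contact_force: [-8.7, -0.2, 7.5]
gripper_width: -0.001
```

```bash
python3 r.py
```

```text
t 7.8 p [564.29  43.19  20.19] psi -0.4752 tilt [ 0.   -0.02 -1.  ] F [-8.73 -0.25  7.51] Ftool [-7.57  4.37 -7.51] w -0.001 q [-0.04  0.14  1.9  -0.03  1.1   2.01]
r 116.15287428222302 turned 0.0549391769313492 tool turned 0.07865353070165748 push in plate axes 7.648677096446477 4.215391931905695
```

Emit:
step_arm --pt "3.6 0.7 -0.5 -0.8" --pt "3.6 0.7 -0.5 -0.8" --pt "3.6 0.7 -0.5 -0.8" --pt "3.6 0.7 -0.5 -0.8"

```text
time: 8.2
tool_pos: [0.5688, 0.0362, 0.0203]
tool_rot: [0.012, 0.978, -0.207, -0.008]
contact_force: [-8.8, -0.6, 6.1]
gripper_width: -0.004
```

```bash
python3 r.py
```

```text
t 8.2 p [568.77  36.23  20.33] psi -0.4173 tilt [-0.02 -0.02 -1.  ] F [-8.8  -0.6   6.08] Ftool [-7.87  4.27 -5.9 ] w -0.004 q [-0.06  0.16  1.87 -0.02  1.12  1.94]
r 116.05647648048662 turned 0.12618307121564687 tool turned 0.1366256343219714 push in plate axes 7.802722856545843 4.10850551828516
```

Emit:
step_arm --pt "3.8 0.8 -0.3 -1.0" --pt "3.8 0.8 -0.3 -1.0" --pt "3.8 0.8 -0.3 -1.0" --pt "3.8 0.8 -0.3 -1.0" --pt "3.8 0.8 -0.3 -1.0" --pt "3.8 0.8 -0.3 -1.0"

```text
time: 8.8
tool_pos: [0.5773, 0.0254, 0.0205]
tool_rot: [0.012, 0.988, -0.153, -0.025]
contact_force: [-9.3, -1.7, 7.5]
gripper_width: 0.001
```

```bash
python3 r.py
```

```text
t 8.8 p [577.33  25.38  20.51] psi -0.3078 tilt [-0.05 -0.02 -1.  ] F [-9.33 -1.66  7.47] Ftool [-8.71  4.62 -6.95] w 0.001 q [-0.07  0.2   1.83 -0.02  1.16  1.81]
r 115.8898992026878 turned 0.24546695896143023 tool turned 0.24610512294049197 push in plate axes 8.378601261769573 4.38958590789081
```

Emit:
step_arm --pt "3.8 0.8 -0.3 -1.1" --pt "3.8 0.8 -0.3 -1.1" --pt "3.8 0.8 -0.3 -1.1" --pt "3.8 0.8 -0.3 -1.1" --pt "3.8 0.8 -0.3 -1.1" --pt "3.8 0.8 -0.3 -1.1" --pt "3.8 0.8 -0.3 -1.1"

```text
time: 9.5
tool_pos: [0.5906, 0.0127, 0.0207]
tool_rot: [0.013, 0.996, -0.082, -0.042]
contact_force: [-8.6, -2.8, 6.6]
gripper_width: 0.002
```

```bash
python3 r.py
```

```text
t 9.5 p [590.61  12.66  20.65] psi -0.1667 tilt [-0.09 -0.02 -1.  ] F [-8.57 -2.79  6.63] Ftool [-8.51  4.36 -5.81] w 0.002 q [-0.09  0.25  1.78 -0.03  1.2   1.66]
r 115.67312890220362 turned 0.40446368147289435 tool turned 0.3872288647602029 push in plate axes 7.958741573588362 4.14524888991653
```

Emit:
step_arm --pt "3.6 0.8 -0.2 -1.1" --pt "3.6 0.8 -0.2 -1.1" --pt "3.6 0.8 -0.2 -1.1"

```text
time: 9.8
tool_pos: [0.5972, 0.0077, 0.0207]
tool_rot: [0.013, 0.997, -0.052, -0.049]
contact_force: [-7.2, -3.3, 6.5]
gripper_width: 0.003
```

```bash
python3 r.py
```

```text
t 9.8 p [597.18   7.73  20.7 ] psi -0.1061 tilt [-0.1  -0.02 -0.99] F [-7.15 -3.34  6.51] Ftool [-7.35  4.26 -5.7 ] w 0.003 q [-0.1   0.27  1.75 -0.03  1.22  1.59]
r 115.53058938430291 turned 0.47553397067729497 tool turned 0.4478197092545974 push in plate axes 6.7278073748117295 4.05798334868926
```

Emit:
step_arm --pt "3.2 0.7 -0.2 -1.1" --pt "3.2 0.7 -0.2 -1.1"

```text
time: 10.0
tool_pos: [0.6014, 0.0049, 0.0207]
tool_rot: [0.013, 0.998, -0.032, -0.053]
contact_force: [-8.1, -3.0, 6.1]
gripper_width: 0.0
```

```bash
python3 r.py
```

```text
t 10.0 p [601.4    4.88  20.74] psi -0.0657 tilt [-0.11 -0.02 -0.99] F [-8.12 -3.03  6.06] Ftool [-8.49  3.71 -5.1 ] w 0.0 q [-0.1   0.28  1.74 -0.04  1.23  1.55]
r 115.47769265612135 turned 0.5196398929254369 tool turned 0.48823125076838575 push in plate axes 7.857751134410115 3.5334140299917887
```

Emit:
step_arm --pt "2.8 0.6 -0.2 -1.1" --pt "2.8 0.6 -0.2 -1.1"

```text
time: 10.2
tool_pos: [0.6054, 0.0025, 0.0208]
tool_rot: [0.013, 0.998, -0.012, -0.056]
contact_force: [-7.7, -3.7, 5.8]
gripper_width: -0.001
```

Emit:
step_arm --pt "2.6 0.5 -0.2 -1.1"

```text
time: 10.3
tool_pos: [0.6065, 0.0018, 0.0208]
tool_rot: [0.012, 0.998, -0.002, -0.058]
contact_force: [-11.6, -0.0, 8.8]
gripper_width: -0.003
```

Emit:
step_arm --pt "2.6 0.5 -0.2 -1.1"

```text
time: 10.4
tool_pos: [0.6065, 0.0016, 0.0208]
tool_rot: [0.011, 0.998, 0.008, -0.062]
contact_force: [-16.6, 0.1, 10.7]
gripper_width: -0.001
```

```bash
python3 r.py
```

```text
t 10.4 p [606.49   1.59  20.81] psi 0.0147 tilt [-0.12 -0.02 -0.99] F [-16.56   0.09  10.74] Ftool [-17.77  -0.15  -8.6 ] w -0.001 q [-0.1   0.3   1.71 -0.04  1.25  1.47]
r 115.59637567890675 turned 0.5720961906498676 tool turned 0.5685923959796101 push in plate axes 16.427086898135755 -0.3830742107636689
```

Emit:
step_arm --pt "1.5 -0.5 -0.1 0"

```text
time: 10.5
tool_pos: [0.6064, 0.0018, 0.021]
tool_rot: [0.012, 0.998, 0.008, -0.065]
contact_force: [-8.3, -4.7, 7.2]
gripper_width: 0.003
```

Emit:
step_arm --pt "1.5 -0.6 -0.1 0"

```text
time: 10.6
tool_pos: [0.6063, 0.0017, 0.021]
tool_rot: [0.013, 0.998, 0.008, -0.067]
contact_force: [-8.6, -4.4, 5.5]
gripper_width: -0.006
```

Emit:
step_arm --pt "1.5 -0.6 -0.1 0"

```text
time: 10.7
tool_pos: [0.6063, 0.0017, 0.0211]
tool_rot: [0.013, 0.997, 0.008, -0.07]
contact_force: [-8.8, -4.0, 6.3]
gripper_width: -0.006
```

```bash
python3 r.py
```

```text
t 10.7 p [606.28   1.69  21.08] psi 0.0145 tilt [-0.14 -0.03 -0.99] F [-8.81 -3.97  6.33] Ftool [-9.66  3.97 -4.93] w -0.006 q [-0.1   0.31  1.7  -0.04  1.27  1.47]
r 115.61324284849003 turned 0.5700367583696093 tool turned 0.5684149813497198 push in plate axes 8.778648059483755 3.810341043506099
```

Emit:
step_arm --pt "1.8 -0.5 0 0" --pt "1.8 -0.5 0 0" --pt "1.8 -0.5 0 0" --pt "1.8 -0.5 0 0" --pt "1.8 -0.5 0 0" --pt "1.8 -0.5 0 0"

```text
time: 11.3
tool_pos: [0.6061, 0.0016, 0.0215]
tool_rot: [0.017, 0.996, 0.008, -0.087]
contact_force: [-9.7, -3.9, 8.2]
gripper_width: -0.0
```

```bash
python3 r.py
```

```text
t 11.3 p [606.07   1.64  21.49] psi 0.0127 tilt [-0.17 -0.03 -0.98] F [-9.66 -3.87  8.16] Ftool [-10.97   3.95  -6.24] w -0.0 q [-0.1   0.33  1.68 -0.05  1.3   1.48]
r 115.75879140167171 turned 0.568730617877014 tool turned 0.5666396993735022 push in plate axes 9.5579248740228 3.6930516140300162
```

Emit:
step_arm --pt "1.8 -0.5 0 0" --pt "1.8 -0.5 0 0" --pt "1.8 -0.5 0 0" --pt "1.8 -0.5 0 0" --pt "1.8 -0.5 0 0" --pt "1.8 -0.5 0 0" --pt "1.8 -0.5 0 0" --pt "1.8 -0.5 0 0"

```text
time: 12.1
tool_pos: [0.6057, 0.0016, 0.0221]
tool_rot: [0.021, 0.994, 0.007, -0.109]
contact_force: [-10.2, -3.4, 8.6]
gripper_width: 0.001
```

```bash
python3 r.py
```

```text
t 12.1 p [605.72   1.56  22.06] psi 0.0095 tilt [-0.22 -0.04 -0.98] F [-10.19  -3.43   8.6 ] Ftool [-11.85   3.59  -6.02] w 0.001 q [-0.09  0.36  1.65 -0.07  1.35  1.49]
r 116.00602377505213 turned 0.5664435160376629 tool turned 0.5633503538669629 push in plate axes 9.978252366777516 3.236889435611284
```

Emit:
step_arm --pt "0.8 0 0 0" --pt "0 0 0 0" --pt "-1 0.5 0 0" --pt "-2 1.5 0 0"

```text
time: 12.5
tool_pos: [0.6041, 0.0002, 0.0229]
tool_rot: [0.021, 0.994, 0.007, -0.109]
contact_force: [-0.5, 0.2, 0.5]
gripper_width: -0.002
```

```bash
python3 r.py
```

```text
t 12.5 p [604.11   0.25  22.85] psi 0.0093 tilt [-0.22 -0.04 -0.98] F [-0.5   0.2   0.54] Ftool [-0.6  -0.19 -0.43] w -0.002 q [-0.09  0.35  1.65 -0.06  1.35  1.48]
r 117.961362590948 turned 0.5603593045686015 tool turned 0.5631500211357785 push in plate axes 0.482126697470836 -0.2074195733852821
```

Emit:
step_arm --pt "-4 3 0 0" --pt "-6 4 0 0" --pt "-8 5 0 0" --pt "-8 3 0 0" --pt "-8 0 -10 0" --pt "-10 0 -20 0" --pt "-20 0 -30 0" --pt "-20 0 -30 0"

```text
time: 13.3
tool_pos: [0.5348, -0.0127, 0.1292]
tool_rot: [0.019, 0.993, 0.006, -0.112]
contact_force: [1.0, -0.2, 0.0]
gripper_width: 0.003
```

Emit:
step_arm --pt "-20 40 -25 0" --pt "-20 40 -25 0" --pt "0 45 -10 0" --pt "0 45 0 0" --pt "0 45 0 0" --pt "0 45 0 0" --pt "0 0 0 0"

```text
time: 14.0
tool_pos: [0.5136, -0.2756, 0.2233]
tool_rot: [0.024, 0.995, 0.008, -0.101]
contact_force: [-1.0, 0.7, 0.8]
gripper_width: 0.0
```

Run:
```python
from g import *
st()
im,d=grab_frame("top");crop("top",im,170,125,125,100,6,"pics/c7.png")
```

```text
t 14.0 p [ 513.57 -275.62  223.31] psi 0.0116 tilt [-0.2  -0.05 -0.98] F [-0.99  0.68  0.76] Ftool [-1.11 -0.66 -0.58] w 0.0 q [-0.55  0.07  1.62 -0.15  1.6   1.01]
```

View pics/c7.png

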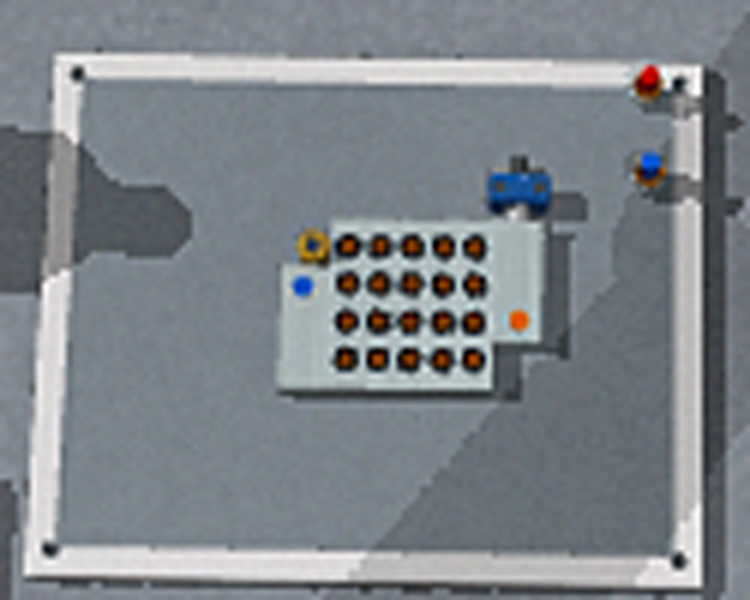

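The plate sits with the peg (314,245) in its blue notch and its long side at the screw (518,215). The vials at (648,82) and (650,168) have not moved. One numeric check comes before handing in.

Run:
```python
from g import *
T=("top",170,125,6)
L=[(-43,64),(19,64),(43,40),(43,-64),(-19,-64),(-43,-40)]
W=[ray("top",*px(c,*T[1:]),.030)[:2]*1e3 for c in [(278,390),(282,263),(331,220),(544,221),(541,342),(491,390)]]
x,r=fit2(L,W);print(x,r.ravel())
n=R(x[2])@[27,48]+x[:2];print("peg gap local",R(x[2]).T@(ray("top",*px((314,243),*T[1:]),.038)[:2]*1e3-n))
print("side x at stop",(R(x[2])@[43,-52]+x[:2]),"stop centre",ray("top",*px((519,188),*T[1:]),.036)[:2]*1e3)
```

```text
[637.9   53.48   0.01] [ 0.94  0.3  -1.11  0.3   0.63 -0.22  0.06  0.61 -0.39 -0.46 -0.12 -0.52]
peg gap local [ 1.06 -0.37]
side x at stop [681.5    1.97] stop centre [696.36   2.01]
```

```bash
python3 -c "
from plant import *
print(job_done(), state()['time'])"
```

```text
the job is handed in; nothing more can be done
the job is handed in; nothing more can be done
```

I pushed the plate home by its orange notch and handed the job in at about 14 s of the 64 s allowed. There was no verdict to read.

- **To the peg:** I pushed the plate until the blue notch met the peg, where the tool stalled at about 11–14 N.
- **Turning:** I turned the plate about 0.57 rad round the peg with the tool pressed into both notch walls. The tool's distance from the peg stayed at 115.5–116.2 mm.
- **Pressing:** When the side met the stop screw the push rose to 16.6 N at one reading. I then held about 9–10 N towards the stop for roughly 1.7 s, with 3–4 N towards the peg.
- **Letting go:** I backed off and withdrew clear. The force read about zero.

**Last check (top view):**
- The plate's centre is at about (638, 53.5) mm with a yaw of 0.01 rad, against the deck's 0.008 rad.
- The peg sits in the notch and the long side is at the screw.
- The vials are where they stood; I did not re-check the bystanders on the bench.

**Not settled:**
- The fit leaves about 1 mm between the peg and one notch wall, which is within the camera's precision. I could not confirm that wall bears on the peg any closer than that.
- The tool leaned to about 0.2 rad while pressing, and it pushed down on the plate with up to about 10 N.

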